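# Hang the catch tray on the taping machine

## Task

Hang the blue catch tray on the front of the taping machine by the two slotted ears of its back plate: slide the slots sideways over the two brass-headed shoulder screws, behind the heads, until they stop, then let the tray down so that both screws sit fully in the seats of the slots, and let go of it hanging level. Work by feel and gently, never forcing the tray against the machine (25 N at most), and leave the spool, the cup and the marker where they are.

Things in the scene. Friction and masses are not known exactly. Their poses are not given: they have to be found in the camera images.
- machine: Taping machine, fixed: white box 200 mm deep, 420 wide, 170 high, sealing head and 178 mm reel at the top rear reach 380. Origin: middle of its underside. Axes as mount. Two 11 mm knobs stand 16 mm out of the face at mount y = 147, 182, z = -90 mm. It carries the strip and screws.
- mount (a point): Point on the machine's upright front face, mid-width, 135 mm above the bench. x: square into the face (the tray hangs at x < 0); y: level along the face, the way to slide the tray on; z up. Two shoulder screws stand out of the face at z = 0, y = s - 50 and s + 50 mm, on a dark strip flush with the face, clamped at a setting s of -18 to +18 mm. s is not measured: see or feel it.
- tray_handle (a point): Centre of the tray's black handle: 30 mm along x, 14 along y (pinch across y from above), top 14 mm above this point, clear for 44 mm below it. It is mid-width, 78 mm above the tray's underside, 40 mm in front of the rear face of its back plate. x to the tray's back, y along its width, z up; when hung, parallel to mount's. Hung, it is 7 to 10 mm below mount.
- tray: Blue catch tray, loose, 0.26 to 0.46 kg, upright on the bench: 72 mm deep, 150 wide, rim 34 high, with a 4 mm steel back plate that has two slotted ears for the screws. Origin: middle of its underside. Hung, it may lean forward up to 4 degrees and rests with its back plate's foot on the face.
- seat_near (a point): Slot of the -y ear, on the plate's rear face: where the screw's axis lies when hung (y -50 mm, z +7 mm from tray_handle). The ear spans y -16 to +20 mm from here, top z +16. The slot opens at its +y edge, runs level, z -17 to -4, to a closed end at y -5; there a seat 10 mm wide rises to z +4. Empty space +y of the ear up to the other ear.
- seat_far (a point): The like point of the +y ear (y +50 mm). Screws: shank 8 mm in diameter, 8 mm from face to head; brass head 18 mm in diameter, 5 thick. Plate to the face with each screw some 52 mm to +y of its seat, axis 10.5 mm below it; slide to +y till the closed ends meet the shanks (then 1 mm past the seats' middle: ease back), then down till the seats rest on the shanks.
- spool: Small white reel lying flat, 133 mm in diameter, 14 mm high; origin at the centre of its underside. A bystander.
- cup: Grey plastic cup with brass parts, 64 mm in diameter, 34 mm high; origin at the centre of its underside. A bystander.
- marker: White and blue flat marker, 132 mm long, 17 mm wide, 13 mm high; origin at its underside, x along it. A bystander.
Not all that is in view belongs to the job. What is meant by the tray is not pink, and is the larger of those in its own colour.

How it is judged:
By the outcome, as a careful person would: the job done as asked, in the order asked, and still so for the second after the job is handed in, with the robot touching nothing.
It also fails if it takes over 54 s, if anything falls off the work surface, if the arm or the gripper's body presses on something with over 40 N, if the wrist force passes 120 N, or if a joint passes its speed limit or range.

## Robot

A 6-joint arm with a two-finger parallel gripper is mounted at the origin on the work surface. World frame = base frame: x ahead of the robot, y to its left, z up, the work surface at z = 0. Lengths are in m, angles in rad, forces in N, time in s.
With the tool pointing down it reaches from about 0.35 to 0.85 m from the base axis. Payload 8.1 kg.
Tool frame: the origin (TCP) lies midway between the tips of the shut fingers; the grasp point (between the pads) lies 19 mm behind it; z points along the fingers, y is the line along which they close (so a half turn about z gives the same grasp; the last joint's range is limited). The gripper opens to 93 mm and grips with 3 to 60 N. Pads are 15 mm wide; open, the fingers measure 128 mm over their backs; the gripper's body (75 mm by 188 mm) begins 65 mm behind the grasp point.
Start: joints at [-1.27, 0.13, 1.488, -0, 1.523, -0.085], TCP at [0.226, -0.556, 0.219] pointing down, gripper open.
Joint ranges: [-2.96, 2.96], [-0.89, 2.26], [0.02, 2.5], [-1.34, 4.48], [0, 2.73], [-2.66, 2.66]. Speed limits (rad/s): [2.39, 2.39, 2.79, 3.14, 3.14, 3.14].

## Interface

Orientations are given as a rotation vector (axis times angle).
In Python, from bench import ctrl, kin, optics, monitor gives the robot as it stands. Calls block until the motion is done:
- ctrl.move_to(position, orientation): joint-space move of the TCP to a pose.
- ctrl.line_to(position, rot=None, vel=0.15, contact_N=None): straight line of the TCP; rot=None keeps the orientation; vel is the mean speed in m/s. With contact_N (N) it stops when the force on the tool has changed by that much, and returns True; else False.
- ctrl.set_joints(angles): joint-space move.
- ctrl.open_jaws() and ctrl.close(effort=None): open the fingers fully, or close them until they stop; effort is the grip in N (None keeps the last).
- ctrl.wait(seconds).
- kin.ik(position, orientation): joint angles nearest the present ones, or None.
- optics.camera(name): name is "scene" or "top" or "wrist"; returns (picture, depth): 480x640x3 uint8, red, green, blue; 480x640 float32, m along the optical axis (not along the pixel's ray), 0 where there is no reading.
- optics.camera_info(name): a dict with "intrinsics" (3x3 intrinsics, pixels), "extrinsics" (4x4, takes a point from world to camera coordinates); the wrist camera has in their place "tool_from_camera" (4x4, takes a point from camera to tool coordinates, whose origin is the TCP and whose axes are the flange's). Camera axes: x right, y up, looking along -z (the intrinsics and any distortion apply to the point x, -y, -z); pixel columns grow to the right and rows downward; lengths in m; the calibration is good to about 2 mm. The wrist camera is an equidistant fisheye: a pixel r from the principal point sees the ray r / f radians off the axis. A picture is of the moment at which its call begins: read the wrist's pose just before it. camera_info takes no time and is no camera call.
A pose or a line that the arm cannot do raises ctrl.MotionError and nothing moves.
- ctrl.hand_in(): hands the job in; it is judged then, once.
Readings, each from a call of its own:
- monitor.read_time_s(): time.
- monitor.read_qpos(): joint angles.
- monitor.read_joint_vel(): joint speeds.
- monitor.read_tau(): joint torques, N m.
- monitor.read_ee_pos(): TCP position.
- monitor.read_tcp_rot(): TCP orientation.
- monitor.read_force(): force on the tool from outside, world axes, zero at the start.
- monitor.read_wrist_torque(): the same for the moment, N m.
- monitor.read_grip_width(): finger opening in m.
- monitor.read_gripper_force(): force on a finger pad.
Only numpy, scipy, OpenCV 4.12 (cv2) and the standard library are available. Lean on these libraries where they do the work, as an engineer would, in place of code of your own. Each camera call takes 0.05 s, during which the arm holds its last target. There are 200 camera calls.

## Working session

There is one attempt and no reset: what is moved stays moved. The work goes in short steps, each a Python script; the robot and the scene stay as the last script left them, time stands still between calls to the robot, and variables do not carry over. Pictures are saved under pics/ and viewed, at most 10 in all, crops included, and the job is handed in when it is done.

```bash
mkdir -p pics; ls; cat > h.py <<'E'
import numpy as np, cv2
from bench import ctrl, kin, optics, monitor
def snap(name,fn):
    p,d=optics.camera(name); cv2.imwrite(f'pics/{fn}.png',p[:,:,::-1]); np.save(f'pics/{fn}.npy',d); return p,d
def world(name,u,v,d):
    i=optics.camera_info(name); K=np.array(i['intrinsics']); E=np.array(i['extrinsics'])
    c=np.array([(u-K[0,2])/K[0,0]*d,-(v-K[1,2])/K[1,1]*d,-d,1])
    return (np.linalg.inv(E)@c)[:3]
E
python3 - <<'E'
from h import *
for n in ['scene','top']:
    snap(n,n+'0'); i=optics.camera_info(n); print(n,{k:np.round(v,3).tolist() if not isinstance(v,str) else v for k,v in i.items()})
a=np.hstack([cv2.imread('pics/scene0.png'),cv2.imread('pics/top0.png')])
E
```

```text
pics
scene {'intrinsics': [[481.605, 0.0, 320.145], [0.0, 481.605, 231.557], [0.0, 0.0, 1.0]], 'extrinsics': [[0.607, 0.794, -0.022, -0.385], [-0.517, 0.415, 0.749, 0.158], [0.604, -0.443, 0.662, -1.298], [0.0, 0.0, 0.0, 1.0]]}
top {'intrinsics': [[621.251, 0.0, 323.438], [0.0, 621.251, 243.874], [0.0, 0.0, 1.0]], 'extrinsics': [[0.013, -1.0, -0.016, 0.088], [0.995, 0.011, 0.096, -0.538], [-0.096, -0.017, 0.995, -1.236], [0.0, 0.0, 0.0, 1.0]]}
```

View pics/scene0.png

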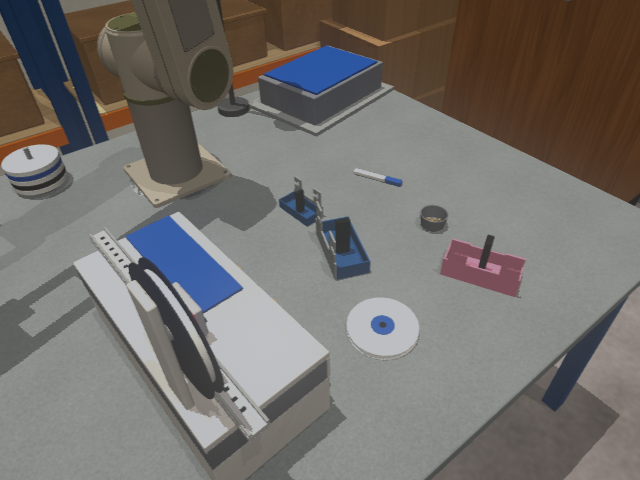

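View pics/top0.png

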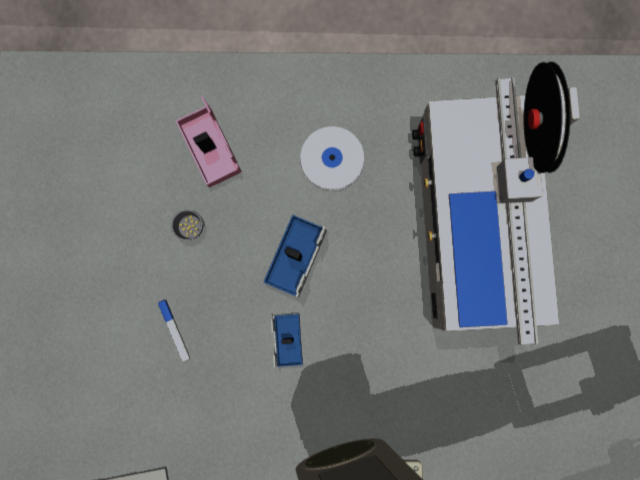

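The top view shows the big blue tray at (295,255), a smaller blue one at (288,340) and a pink decoy at (208,145). The big blue tray fits the description (larger of its colour). The machine's face is toward image left, with screws at about (430,183) and (433,236) and knobs at (417,135-150). Next I'll take an enlarged crop to confirm.

```bash
python3 - <<'E'
from h import *
im=cv2.imread('pics/top0.png'); d=np.load('pics/top0.npy')
a=cv2.resize(im[205:375,255:335],None,fx=3.5,fy=3.5,interpolation=cv2.INTER_CUBIC)
b=cv2.resize(im[90:260,395:460],None,fx=3.5,fy=3.5,interpolation=cv2.INTER_CUBIC)
for c,(u0,v0) in ((a,(255,205)),(b,(395,90))):
    for k in range(0,c.shape[1],35): cv2.line(c,(k,0),(k,5 if k%70 else 12),(0,255,255),1)
    for k in range(0,c.shape[0],35): cv2.line(c,(0,k),(5 if k%70 else 12,k),(0,255,255),1)
cv2.imwrite('pics/c1.png',np.hstack([a,b]))
P=lambda u,v:np.round(world('top',u,v,d[v,u]),4).tolist()
for n,u,v in [('handle',293,254),('handle2',288,340),('headA',430,183),('headB',433,236),('topedge1',436,130),('2',440,200),('3',446,300)]: print(n,P(u,v))
# world heightmap pts
vv,uu=np.mgrid[0:480,0:640]
W=np.array([world('top',u,v,d[v,u]) for v,u in zip(vv.ravel(),uu.ravel())]).reshape(480,640,3); np.save('pics/W.npy',W)
# handle: high pixels in tray region
for (r0,r1,c0,c1) in [(210,302,260,330),(308,372,265,310)]:
    R=W[r0:r1,c0:c1].reshape(-1,3); print('maxz',R[:,2].max()); t=R[(R[:,2]>R[:,2].max()-.012)]; print(len(t),t.mean(0).round(4), cv2.minAreaRect(t[:,:2].astype(np.float32)))
E
```

```text
handle [0.5104, 0.1516, 0.0915]
handle2 [0.3447, 0.1602, 0.0641]
headA [0.6429, -0.1052, 0.1362]
headB [0.5434, -0.1104, 0.1358]
topedge1 [0.7343, -0.1111, 0.1707]
2 [0.6052, -0.1178, 0.1701]
3 [0.4252, -0.1282, 0.1665]Traceback (most recent call last):
  File "<stdin>", line 13, in <module>
  File "h.py", line 6, in world
    i=optics.camera_info(name); K=np.array(i['intrinsics']); E=np.array(i['extrinsics'])
ValueError: time passes only in moves, steps and waits
```

View pics/c1.png

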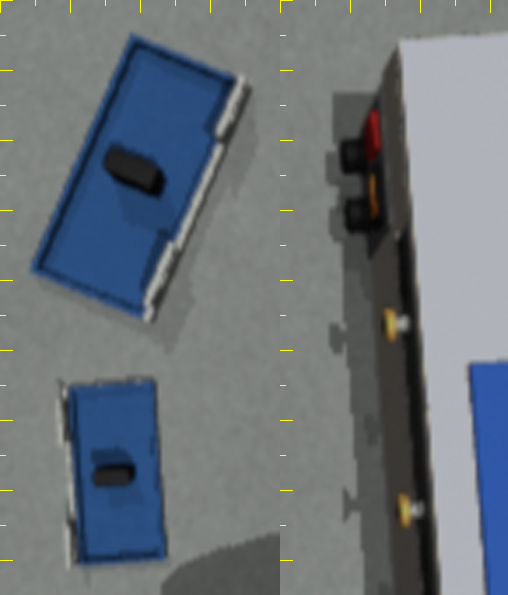

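The crop confirms it: the larger blue tray has two ears on its plate to image right, and its handle spans (285,247) to (301,260). The brass heads are at (427-430,183) and (431-434,236).

```bash
cat >> h.py <<'E'
def cloud(name,d):
    i=optics.camera_info(name); K=np.array(i['intrinsics']); E=np.array(i['extrinsics'])
    v,u=np.mgrid[0:480,0:640]
    c=np.stack([(u-K[0,2])/K[0,0]*d,-(v-K[1,2])/K[1,1]*d,-d,np.ones_like(d)],-1)
    return (c@np.linalg.inv(E).T)[...,:3]
E
python3 - <<'E'
from h import *
im=cv2.imread('pics/top0.png').astype(int); W=cloud('top',np.load('pics/top0.npy'))
R=W[210:302,260:330].reshape(-1,3); C=im[210:302,260:330].reshape(-1,3)
print('table',R[R[:,2]<.01].mean(0), 'max',R[:,2].max())
t=R[(R[:,2]>.087)&(C.max(1)<70)]; print('handle',len(t),t.mean(0).round(4),cv2.minAreaRect(t[:,:2].astype(np.float32)))
p=R[(C.min(1)>120)&(R[:,2]>.06)]; print('plate',len(p),p.mean(0),p[:,2].max(),cv2.minAreaRect(p[:,:2].astype(np.float32)))
# tray outline rect
o=R[(R[:,2]>.025)]; print('tray',cv2.minAreaRect(o[:,:2].astype(np.float32)))
# machine top: front edge
E=[];
for r in range(110,320,3):
    row=W[r,405:480]; c=np.where((row[:,2]>.160)&(row[:,2]<.18))[0]
    if len(c): E.append(row[c[0]])
E=np.array(E); f=np.polyfit(E[:,0],E[:,1],1); res=E[:,1]-np.polyval(f,E[:,0]); k=abs(res)<.004; f=np.polyfit(E[k,0],E[k,1],1); print('edge y=',f,'n',k.sum(),abs(res[k]).max(),'z',E[k,2].mean())
Mtop=W[80:350,400:600].reshape(-1,3); Mm=Mtop[(abs(Mtop[:,2]-.17)<.006)]; print('top',cv2.minAreaRect(Mm[:,:2].astype(np.float32)), Mm[:,2].mean())
B=im[150:260,415:445]; m=(B[...,2]-B[...,0]>60)&(B[...,2]>120)
V=W[150:260,415:445]
n,l,s,ce=cv2.connectedComponentsWithStats(m.astype(np.uint8))
for i in range(1,n):
    if s[i,4]>4: q=V[l==i]; print('brass',s[i],ce[i]+[415,150],q.mean(0).round(4),q.min(0).round(4),q.max(0).round(4))
E
```

```text
table [0.5143313  0.15523037 0.00100633] max 1.2835060483405307
handle 109 [0.5131 0.1523 0.1027] ((0.48686444759368896, 0.10172184556722641), (0.14172586798667908, 0.05813327059149742), 44.33702850341797)
plate 102 [0.48812919 0.11063891 0.28437916] 1.2835060483405307 ((0.4916498363018036, 0.08772502094507217), (0.07528816908597946, 0.1348075121641159), 71.8224868774414)
tray ((0.4998875856399536, 0.11868477612733841), (0.14838486909866333, 0.15000265836715698), 67.67152404785156)
edge y= [ 0.07031781 -0.15333183] n 70 0.001321131897589714 z 0.16539590981103552
top ((0.5868868827819824, -0.21220169961452484), (0.47653108835220337, 0.20215848088264465), 4.111697196960449) 0.1707349758228043
brass [10 29  3  8 17] [426.35294118 181.94117647] [ 0.6437 -0.0976  0.1415] [ 0.6364 -0.0991  0.1341] [ 0.6499 -0.0952  0.1449]
brass [14 82  3  8 19] [430.26315789 235.10526316] [ 0.5442 -0.1044  0.1423] [ 0.537  -0.1065  0.1366] [ 0.5501 -0.1016  0.146 ]
```

```bash
cat >> h.py <<'E'
from scipy.spatial.transform import Rotation as Ro
def rot(yaw,flip=False):
    # tool z down, tool y along (cos yaw, sin yaw)
    y=np.array([np.cos(yaw),np.sin(yaw),0])*(-1 if flip else 1); z=np.array([0,0,-1.]); x=np.cross(y,z)
    return Ro.from_matrix(np.stack([x,y,z],1)).as_rotvec()
YAW=np.arctan(0.0703)
MY=np.array([np.cos(YAW),np.sin(YAW),0]); MX=np.array([MY[1],-MY[0],0])   # mount axes in world
E
python3 - <<'E'
from h import *
im=cv2.imread('pics/top0.png').astype(int); W=cloud('top',np.load('pics/top0.npy'))
R=W[210:302,260:330].reshape(-1,3); C=im[210:302,260:330].reshape(-1,3); ok=R[:,2]<.12
mr=lambda q:cv2.minAreaRect((q[:,:2]*1000).astype(np.float32))
t=R[ok&(R[:,2]>.086)&(C.max(1)<70)]; print('handle',len(t),t.mean(0).round(4),mr(t))
p=R[ok&(C.min(1)>120)&(R[:,2]>.05)]; print('plate',len(p),p.mean(0),p[:,2].max(),mr(p))
o=R[ok&(R[:,2]>.025)&(R[:,2]<.045)]; print('rim',mr(o))
print(monitor.read_tcp_rot(), rot(0), rot(0,True), monitor.read_time_s())
s=(np.array([.6437,-.0976])+[.5442,-.1044])/2; print('mid',s)
for f in (0,1):
  for pos,y in (((.513,.152,.06),np.radians(-21)),((.54,-.07,.12),YAW)):
    q=kin.ik(pos,rot(y,f)); print(f,None if q is None else np.round(q,2))
E
```

```text
handle 112 [0.5141 0.153  0.0916] ((515.5509033203125, 134.91937255859375), (23.076019287109375, 65.19905090332031), 6.182472229003906)
plate 89 [0.50197153 0.11748937 0.09690362] 0.10743653794110597 ((501.49224853515625, 117.82133483886719), (4.0948486328125, 135.1977996826172), 67.87268829345703)
rim ((513.5164184570312, 151.84205627441406), (76.73100280761719, 150.05197143554688), 67.72622680664062)
[-3.08173252e+00 -6.01980448e-01  2.11587036e-04] [2.22144147 2.22144147 0.        ] [ 2.22144147 -2.22144147  0.        ] 0.1
mid [ 0.59395 -0.101  ]
0 [ 0.19  0.09  1.83 -0.    1.22  0.56]
0 [-0.22  0.05  1.76  0.    1.33 -0.29]
1 [ 0.19  0.09  1.83 -0.    1.22 -2.58]
1 None
```

```bash
python3 - <<'E'
from h import *
ty=np.radians(-22.2); r=rot(ty)
ctrl.move_to([0.16,-0.42,0.40],rot(np.radians(-60)))
ctrl.move_to([0.42,0.12,0.36],r)
ctrl.move_to([.514,.153,.16],r)
snap('wrist','w1'); 
print(ctrl.line_to([.514,.153,.056],vel=.08,contact_N=6))
ctrl.close(25)
print(monitor.read_time_s(),monitor.read_ee_pos(),monitor.read_grip_width(),monitor.read_force(),monitor.read_gripper_force())
E
```

```text
False
6.775 [0.51420541 0.15294861 0.05606636] 0.01407430299095296 [ 1.87453189  0.2280798  -0.94135551] 24.9990051984787
```

View pics/w1.png

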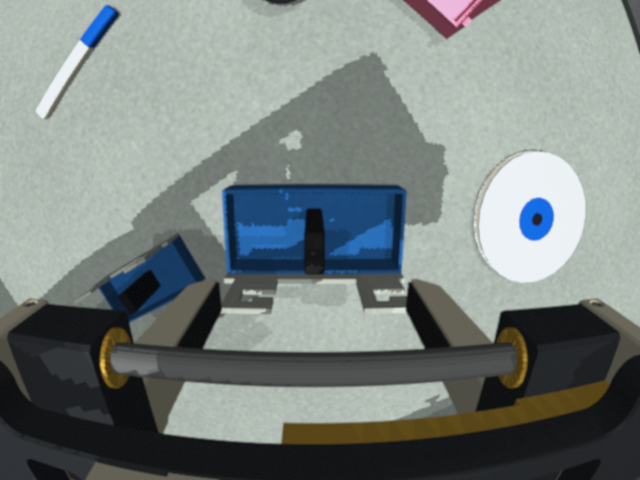

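The wrist view before the grasp showed the tray square between the fingers, handle at (314,240). The grip width of 14.07 mm matches the handle. I'll lift it, carry it to the start of the slide and look.

```bash
cat >> h.py <<'E'
F=np.array([.594,-.1115,0]); RM=rot(YAW)
def at(x,y,z): # handle in mount axes rel. to screw midpoint (m) -> TCP
    return F+x*MX+y*MY+np.array([0,0,.135+z-.022])
E
python3 - <<'E'
from h import *
ctrl.close(45)
ctrl.line_to([.514,.153,.16],vel=.1)
print(monitor.read_force(),monitor.read_wrist_torque())
ctrl.move_to(at(-.085,-.052,.0035),RM); ctrl.wait(.3)
print(monitor.read_time_s(),monitor.read_ee_pos(),monitor.read_grip_width(),monitor.read_force(),monitor.read_wrist_torque())
snap('top','t2'); snap('scene','s2'); snap('wrist','w2')
a=cv2.resize(cv2.imread('pics/top0.png')[100:310,360:460],None,fx=1,fy=1)
t=cv2.resize(cv2.imread('pics/t2.png')[140:340,310:460],None,fx=2.6,fy=2.6,interpolation=cv2.INTER_CUBIC)
s=cv2.resize(cv2.imread('pics/s2.png')[160:400,180:380],None,fx=2.1667,fy=2.1667,interpolation=cv2.INTER_CUBIC)[:520]
cv2.imwrite('pics/c2.png',np.hstack([t,s])[:, :800])
E
```

```text
[ 0.16785554  1.25349904 -3.5718929 ] [ 0.03448981 -0.0511805  -0.0326706 ]
9.275 [ 0.53640573 -0.02933611  0.11679783] 0.013878205482652933 [-0.40997582 -0.25841227 -4.41561577] [-0.01119424 -0.06952662 -0.05327589]
```

View pics/c2.png

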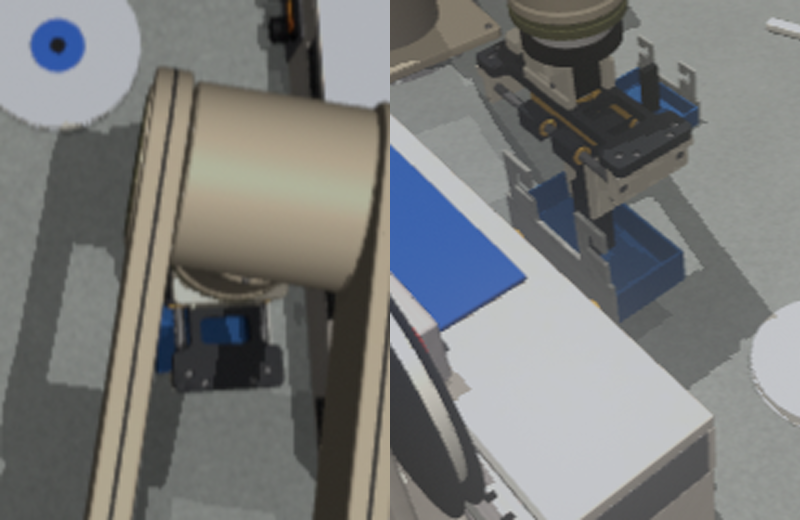

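View pics/w2.png

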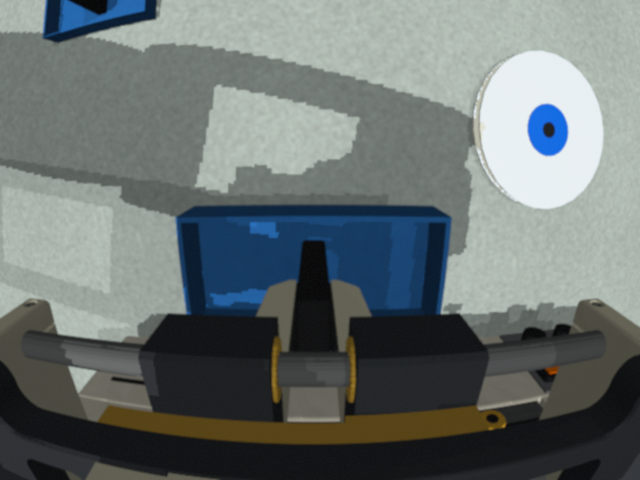

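The crop and the wrist view show the tray held level and square. In the crop, the brass heads show just to the +y side of each ear, at (520,232) and (598,303), as intended. I'll approach the face by feel.

```bash
python3 - <<'E'
from h import *
def st(n):
    p=monitor.read_ee_pos(); d=np.array(p)-at(0,0,0); f=np.array(monitor.read_force()); print(n,round(monitor.read_time_s(),2),'mount xyz mm',(1000*np.array([d@MX,d@MY,d[2]])).round(1),'F',np.round([f@MX,f@MY,f[2]],1),'T',np.round(monitor.read_wrist_torque(),2))
print(ctrl.line_to(at(-.054,-.052,.0035),vel=.05,contact_N=5)); st('pre')
print(ctrl.line_to(at(-.034,-.052,.0035),vel=.012,contact_N=4)); st('touch')
ctrl.wait(.2); st('rest')
E
```

```text
False
pre 10.19 mount xyz mm [-54.  -52.1   3.4] F [-0.6 -0.3 -3. ] T [ 0.01 -0.11 -0.02]
True
touch 11.38 mount xyz mm [-38.8 -52.8   2.4] F [-0.8  0.1 -4.9] T [-0.04 -0.1   0.03]
rest 11.58 mount xyz mm [-39.1 -53.8   1.2] F [ 0.1 -0.5 -4.1] T [ 0.03 -0.08 -0.04]
```

```bash
cat >> h.py <<'E'
def st(n):
    p=monitor.read_ee_pos(); d=np.array(p)-at(0,0,0); f=np.array(monitor.read_force()); r=Ro.from_rotvec(RM).inv()*Ro.from_rotvec(monitor.read_tcp_rot()); print(n,round(monitor.read_time_s(),2),'mm',(1000*np.array([d@MX,d@MY,d[2]])).round(1),'F',np.round([f@MX,f@MY,f[2]],1),'T',np.round(monitor.read_wrist_torque(),2),'rot',r.as_rotvec(degrees=True).round(1))
E
python3 - <<'E'
from h import *
st('a'); ctrl.wait(.1); st('b'); print(np.round(monitor.read_joint_vel(),3), monitor.read_grip_width())
ctrl.line_to(at(-.041,-.052,.0035),vel=.02); st('c'); ctrl.wait(.2); st('d')
E
```

```text
a 11.58 mm [-39.1 -53.8   1.2] F [ 0.1 -0.5 -4.1] T [ 0.03 -0.08 -0.04] rot [0.2 0.1 0. ]
b 11.68 mm [-39.1 -53.7   1.3] F [ 0.4  0.3 -3.7] T [ 0.03 -0.05 -0.01] rot [0.2 0.1 0. ]
[ 0.001 -0.001 -0.     0.002  0.001 -0.002] 0.0140299964725143
c 11.98 mm [-41.1 -51.8   3.6] F [ 0.2 -0.4 -4.2] T [ 0.03 -0.04 -0.03] rot [ 0.2  0.1 -0. ]
d 12.18 mm [-41.  -52.1   3.4] F [-0.   0.4 -3.9] T [ 0.06 -0.09  0.  ] rot [0.2 0.1 0. ]
```

```bash
python3 - <<'E'
from h import *
print(ctrl.line_to(at(-.033,-.052,.0035),vel=.012,contact_N=6)); st('touch'); ctrl.wait(.15); st('rest')
ctrl.line_to(at(-.0405,-.052,.0035),vel=.02); ctrl.wait(.1); st('back')
E
```

```text
True
touch 12.57 mm [-38.8 -52.7   2.5] F [ 0.6 -0.7 -4.1] T [ 0.05 -0.12  0.01] rot [ 0.3  0.2 -0. ]
rest 12.72 mm [-39.1 -53.6   1.4] F [ 0.6 -0.5 -3.8] T [-0.02 -0.09 -0.01] rot [ 0.4  0.2 -0. ]
back 13.1 mm [-40.5 -52.    3.4] F [ 0.1  0.6 -4.5] T [-0.01 -0.11  0.  ] rot [ 0.4  0.2 -0. ]
```

```bash
python3 - <<'E'
from h import *
for x in (-39,-38,-37,-36,-35):
    ctrl.line_to(at(x/1000,-.052,.0035),RM,vel=.02); 
    f=np.mean([monitor.read_force() for _ in range(5)],0)@MX; st(x)
    if abs(f)>3: break
E
```

```text
-39 13.35 mm [-38.9 -52.1   3.5] F [-0.6  0.1 -3.2] T [ 0.   -0.1  -0.01] rot [-0. -0.  0.]
-38 13.6 mm [-38.6 -52.1   3.5] F [-4.6 -1.  -2.8] T [0.65 0.11 0.02] rot [ 0.   0.1 -0. ]
```

```bash
python3 - <<'E'
from h import *
ctrl.line_to(at(-.0400,-.052,.0035),RM,vel=.02); ctrl.wait(.1); st('back')
print(ctrl.line_to(at(-.0400,-.008,.0035),RM,vel=.03,contact_N=5)); st('slide1')
E
```

```text
back 13.95 mm [-39.7 -51.9   3.5] F [ 0.4  0.4 -3.8] T [ 0.   -0.1   0.01] rot [-0. -0.  0.]
False
slide1 15.57 mm [-40.   -8.1   3.5] F [ 0.4 -1.  -3.7] T [ 0.04 -0.04 -0.  ] rot [ 0. -0.  0.]
```

```bash
python3 - <<'E'
from h import *
for y in np.arange(-6,8.1,1):
    ctrl.line_to(at(-.0400,y/1000,.0035),RM,vel=.02)
    f=np.mean([monitor.read_force() for _ in range(5)],0)
    if abs(f@MY)>3.5: break
st(y)
E
```

```text
5.0 18.57 mm [-39.9   4.1   3.2] F [-0.2 -5.3 -1.4] T [-0.14  0.8  -0.14] rot [0.1 0.  0. ]
```

```bash
python3 - <<'E'
from h import *
p,d=snap('scene','s3'); 
cv2.imwrite('pics/c3.png',cv2.resize(cv2.imread('pics/s3.png')[190:340,220:400],None,fx=4,fy=4,interpolation=cv2.INTER_CUBIC))
E
```

```text
(no output)
```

View pics/c3.png

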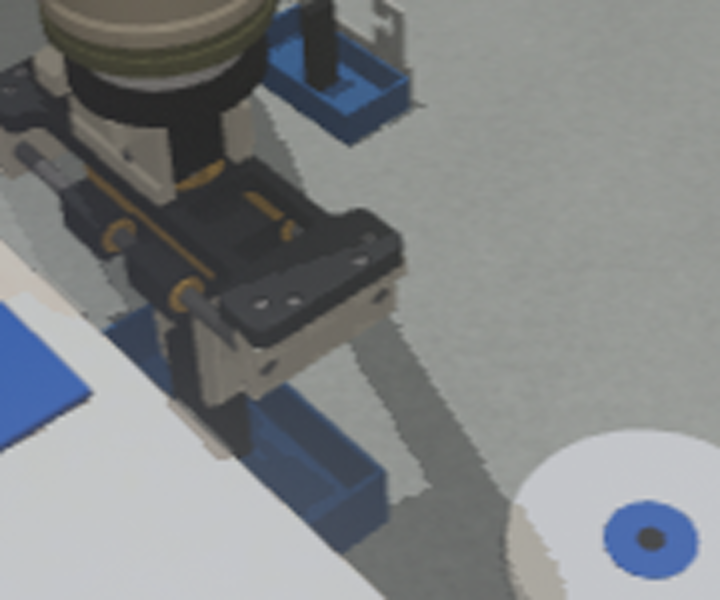

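The picture shows the tray close to the face, but the ears are hidden behind the machine's top edge. The stop was felt 3 mm beyond the visual estimate, which is within calibration. I'll ease back 1 mm and lower it by feel.

```bash
python3 - <<'E'
from h import *
y=.0031
ctrl.line_to(at(-.0400,y,.0035),RM,vel=.02); ctrl.wait(.1); st('eased')
for z in [1.5,0,-1,-2,-3,-4,-5,-6,-7,-8,-9,-10]:
    ctrl.line_to(at(-.0400,y,z/1000),RM,vel=.02)
    f=np.mean([monitor.read_force() for _ in range(5)],0); st(z)
    if f[2]>-1 or abs(f@MY)>5 or abs(f@MX)>5: break
E
```

```text
eased 18.97 mm [-40.    3.4   3.7] F [ 1.   0.  -3.7] T [ 0.03 -0.13 -0.01] rot [-0. -0. -0.]
1.5 19.22 mm [-40.1   3.    1.2] F [ 0.3  0.3 -4.2] T [-0.02 -0.07 -0.01] rot [ 0.  0. -0.]
0 19.47 mm [-40.    3.   -0.2] F [-0.2  0.1 -4.7] T [-0.02 -0.11  0.02] rot [0. 0. 0.]
-1 19.72 mm [-40.    3.1  -1.1] F [ 0.2 -0.  -3.9] T [ 0.03 -0.09  0.  ] rot [0. 0. 0.]
-2 19.97 mm [-40.    3.   -2.1] F [-0.7 -0.1 -3.9] T [ 0.02 -0.12  0.03] rot [0. 0. 0.]
-3 20.22 mm [-40.    3.   -3.1] F [ 0.  -0.6 -4.1] T [-0.01 -0.11 -0.04] rot [0. 0. 0.]
-4 20.47 mm [-40.    3.1  -4.1] F [ 0.4 -0.1 -3.5] T [ 0.06 -0.08 -0.03] rot [ 0.  0. -0.]
-5 20.72 mm [-40.    3.   -5.1] F [-0.5  0.2 -3.6] T [-0.02 -0.09  0.01] rot [ 0.  0. -0.]
-6 20.97 mm [-40.    3.   -6.1] F [ 0.1 -0.5 -3.8] T [ 0.03 -0.13 -0.03] rot [ 0.  0. -0.]
-7 21.22 mm [-40.    3.2  -7. ] F [ 0.4 -1.6 -3.6] T [ 0.03 -0.1  -0.03] rot [-0. -0.  0.]
-8 21.47 mm [-39.9   3.3  -7.3] F [ 0.2 -3.2  2.8] T [-0.18  0.32 -0.02] rot [-0. -0. -0.]
```

It seated at z = -7.3 mm, as predicted. I'll relax the side force, release, and retreat upward.

```bash
python3 - <<'E'
from h import *
ctrl.line_to(at(-.0395,.0027,-.0074),RM,vel=.02); ctrl.wait(.1); st('relax')
ctrl.close(5); ctrl.wait(.3); st('soft'); print(monitor.read_grip_width())
ctrl.open_jaws(); ctrl.wait(.3); st('open'); 
E
```

```text
relax 21.82 mm [-39.5   3.   -7.2] F [-1.3 -0.5  0.3] T [ 0.02 -0.09 -0.  ] rot [-0. -0. -0.]
soft 22.33 mm [-39.4   2.7  -7.5] F [-0.6  1.2 -1.1] T [-0.12 -0.35  0.04] rot [-0. -0.  0.]
0.014070777099596279
open 23.94 mm [-39.5   2.7  -7.4] F [ 0.6 -0.4 -0.5] T [-0.04 -0.11 -0.  ] rot [ 0. -0. -0.]
```

```bash
python3 - <<'E'
from h import *
p=at(-.0395,.0027,-.0074)
print(ctrl.line_to(p+[0,0,.15],RM,vel=.12,contact_N=8)); st('up')
ctrl.move_to([.40,.22,.35],RM)
snap('top','t4'); p,d=snap('scene','s4')
W=cloud('top',np.load('pics/t4.npy')); im=cv2.imread('pics/t4.png').astype(int)
w=W[150:290,370:445]-F; C=im[150:290,370:445]
X,Y,Z=w@MX,w@MY,w[...,2]
print(monitor.read_time_s())
h=(Z>.128)&(Z<.15)&(X<-.015)&(X>-.07)&(C.max(-1)<70); print('handle top',h.sum(),X[h].mean(),Y[h].mean(),Z[h].mean())
for s in (-1,1):
    q=(C[...,0]-C[...,2]>40)&(abs(Y-s*.055)<.018)&(Z>.07)&(Z<.11)&(X<-.02); print('rim',s,q.sum(),np.median(Z[q]),np.percentile(Z[q],90))
a=cv2.resize(cv2.imread('pics/t4.png')[140:290,360:450],None,fx=4,fy=4,interpolation=cv2.INTER_CUBIC)
b=cv2.resize(cv2.imread('pics/s4.png')[170:320,220:330],None,fx=4,fy=4,interpolation=cv2.INTER_CUBIC)
cv2.imwrite('pics/c4.png',np.hstack([a,b])[:600,:800])
E
```

```text
False
up 25.34 mm [-39.6   2.2 141.4] F [-0.2 -0.3  0. ] T [-0.05 -0.11  0.03] rot [0.1 0.  0. ]
26.8
handle top 124 -0.042179769656786444 0.00038972422331292776 0.1400846596854645
rim -1 78 0.082597697830318 0.08598775737970374
rim 1 35 0.08191122057878042 0.08487637327127687
```

View pics/c4.png

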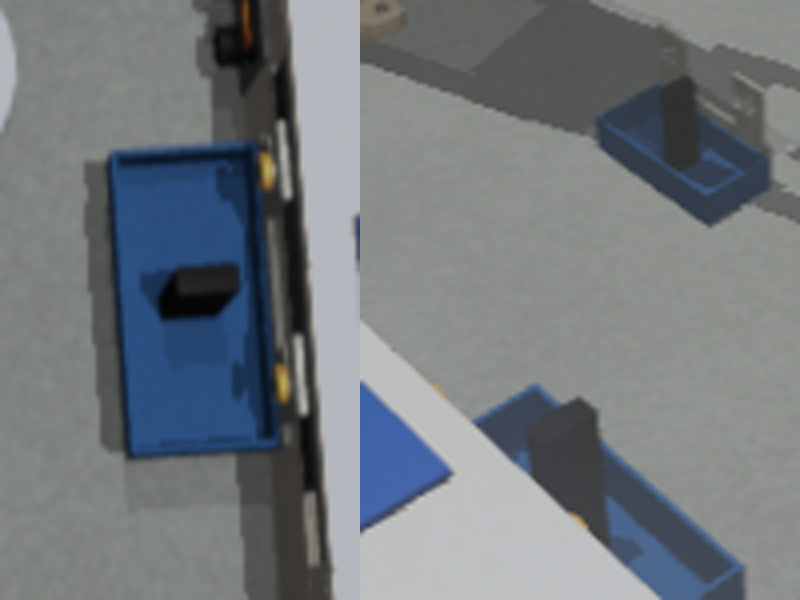

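The tray hangs with both brass heads in front of its ears, at crop positions (266,170) and (282,383). The handle top is at 140 mm (about 142 expected), and the rim is level to about 1 mm from side to side. I'll hand it in.

```bash
python3 -c "
from bench import ctrl
print(ctrl.hand_in())"
```

```text
the job is handed in; nothing more can be done
None
```

I hung the blue tray by both ears on the two shoulder screws, lowered it into its seats, released it hanging level (about 1 mm side to side), and handed the job in at about 27 s; measured contact forces were about 6 N or less.

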